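Clamp a specimen cup on the bench shaker

TASK

Secure the specimen cup on the shaker without grasping anything: with a finger, push the open clamp strap over until it lies flat across the cup's lid, then push the cam lever over and fully down onto the strap. The strap must lie flat before the lever goes down; leave the cup seated in its ring, and leave the bottles, the tube and the forceps standing or lying where they are.

Things in the scene. Friction and masses are not known exactly. Their poses are not given: they have to be found in the camera images.
- clamp: Bench shaker, fixed: white housing, metal platform 114 x 194 mm, its top at z 50 mm. Origin: centre of underside; x to its back (dial on its front, -x), y to the strap's hinge, z up; turned up to 0.7 rad about z. A black ring (70 mm wide, 14 high) round the origin holds the cup. Steel cheeks (40 x 14 mm) carry the hinges: strap's at y +52 up to z 127, lever's at y -56 up to z 138
- cup: White-lidded specimen cup, 65 mm across the lid, 64 mm high, about 70 g, loose, standing in the shaker's ring with its lid top 114 mm above the bench. Origin: centre of its underside, z up
- strap (a joint): Angle (rad) of the clamp strap, a flat steel bar 24 mm wide, 4 thick, 94 long from its hinge, hinge axis along the shaker's x. 0 = flat across the cup's lid, pointing to the lever (stop; bar's top at z 121 mm); pi/2 = upright; more = leaning outward, away from the cup. Starts at 1.85 to 2.3, stop 2.45. Stays where left; friction 0.06 N m (1 N at 60 mm)
- lever (a joint): Angle (rad) of the cam lever: black plastic, 18 mm wide (paddle end 28), 9 thick, 88 long, hinge axis along the shaker's x, round cam near it. 0 = fully down along the strap, cam on it (stop; top at z 134.5 mm); pi/2 = upright; more = leaning outward, away from the cup. Starts at 1.8 to 2.15, stop 2.25. Stays where left; friction 0.15 N m (3 N at 50 mm)
- strap_hinge (a point): Middle of the strap's hinge axis, at (0, 52, 119) mm in the shaker's frame
- strap_end (a point): Middle of the strap's free end, 94 mm from its hinge
- lever_hinge (a point): Middle of the lever's hinge axis, at (0, -56, 130) mm in the shaker's frame
- lever_end (a point): Middle of the lever's free end, 88 mm from its hinge
- reagent_bottle: White plastic bottle, 48 mm across, 98 mm high, loose, standing on the bench to the left. Origin: centre of its underside. To be left alone
- dropper_bottle: Small white plastic bottle, 33 mm across, 72 mm high, loose, standing on the bench to the right. Origin: centre of its underside. To be left alone
- forceps: Pale plastic forceps, 16 x 130 x 9 mm, loose, lying on the bench in front of the shaker. Origin: centre of the underside. To be left alone
- lying_tube: Capped sample tube, 18 mm thick, 102 mm long, loose, lying on the bench to the far left. Origin: centre of the underside. To be left alone
There are look-alikes about, which are no part of the job. What is meant by the cup is not blue or yellow, and is the smaller of those in its own colour.

How it is judged:
By the outcome, as a careful person would: the job done as asked, in the order asked, and still so for the second after the job is handed in, with the robot touching nothing.
It also fails if it takes over 45 s, if anything falls off the work surface, if the arm or the gripper's body presses on something with over 40 N, if the wrist force passes 120 N, or if a joint passes its speed limit or range.

ROBOT

A 6-joint arm with a two-finger parallel gripper is mounted at the origin on a cart in front of the work surface, level with it; the furniture and walls round the work are solid. World frame = base frame: x ahead of the robot, y to its left, z up, the work surface at z = 0. Lengths are in m, angles in rad, forces in N, time in s.
With the tool pointing down it reaches from about 0.375 to 0.975 m from the base axis. Payload 3.8 kg.
Tool frame: the origin (TCP) lies between the finger pads; the fingertips stand 11 mm ahead of it and the grasp point (between the pads) lies 8 mm behind it; z points along the fingers, y is the direction in which the jaws open and shut (so a half turn about z gives the same grasp; the last joint's range is limited). The gripper opens to 88 mm and grips with 3 to 60 N. Pads are 18 mm wide; open, the fingers measure 123 mm over their backs; the gripper's body (75 mm by 187 mm) begins 45 mm behind the grasp point.
Start: joints at [-1.354, 0.264, 1.604, -0, 1.274, -0.037], TCP at [0.169, -0.653, 0.25] pointing down, gripper open.
Joint ranges: [-2.63, 2.63], [-0.94, 2.18], [0.31, 2.57], [-1.31, 4.45], [0, 2.66], [-2.55, 2.55]. Speed limits (rad/s): [2.57, 2.57, 3.14, 3.14, 3.14, 3.14].

INTERFACE

Orientations are given as a 3x3 rotation matrix whose columns are the frame's x, y, z axes.
In Python, from cell import arm gives the robot as it stands.
- The arm moves only by the shell command python3 -m handwheel 'ROWS' [FORCE]. ROWS is a JSON object of lists of equal length, an entry for each row: "xyz": the shift along the tool's x, y, z in cm, a list of three; "spin": the turn about the tool's z in rad; "jaw": the gripper command: -1 is shut, 1 is fully open, values between are in proportion. In form: {"xyz": [[dx, dy, dz], ...], "spin": [spin, ...], "jaw": [jaw, ...]}. A call has 1 to 12 rows; each row shifts and turns the commanded pose from where the row before left it, along the tool's axes as they then stand; what a row does not reach is not made up. A row lasts 1/10 s, in which the tool goes at most 50 mm and 8.59 degrees, less where a joint would pass 70% of its speed; a pose out of reach is approached as far as the arm can. A call with a gripper value outside its range is refused whole. The fingers move at their own pace and stop on an object; FORCE is the grip in N (left out, the last holds). Time passes only in rows, so rows that do not move let the fingers close. It gives the time, the measured TCP pose, the force and the opening at its end, in the units of the state.
- arm.state(): the state, without advancing time (a new reading comes with each control period).
- arm.read_camera(name): name is "side" or "top" or "wrist"; returns the picture (384x512x3 uint8, red, green, blue); there is no depth.
- arm.camera_params(name): a dict with "fx", "fy", "cx", "cy" (pixels), "k1" (the pictures are not rectified: a ray, as slopes to the right and down, at radius r is drawn at 1 + k1 r^2 times it, then the intrinsics apply), "rvec" (rotation vector, rad) and "tvec" (3), from world to camera coordinates, as OpenCV has them; the wrist camera has in their place "mount" (4x4, takes a point from camera to tool coordinates, whose origin is the TCP and whose axes are the flange's). Camera axes: x right, y down, z forward; pixel columns grow to the right and rows downward; lengths in m; the calibration is good to about 2 mm. A picture is of the moment at which its call begins: read the wrist's pose just before it. camera_params takes no time and is no camera call.
- arm.job_done(): hands the job in, once; it reports no verdict.
The state is a dict: "time_s": time; "joint_pos": joint angles; "qd": joint speeds; "joint_torque": joint torques, N m; "position": TCP position; "eef_rot": TCP orientation; "force": force on the tool from outside, world axes, zero at the start; "torque": the same for the moment, N m; "width": opening from 0.0 (shut) to 1.0 (fully open).
Only numpy, scipy, OpenCV 4.12 (cv2) and the standard library are available. Lean on these libraries where they do the work, as an engineer would, in place of code of your own. Each camera call takes 0.05 s, during which the arm holds its last target.

## Working session

There is one attempt and no reset: what is moved stays moved. The work goes in short steps, Python scripts to look and compute and a shell command to move; the robot and the scene stay as the last step left them, time stands still between calls to the robot, and variables do not carry over. Pictures are saved under pics/ and viewed, and the job is handed in when it is done.

```bash
mkdir -p pics; ls; python3 - <<'E'
from cell import arm
import cv2, json
s=arm.state()
print(s['time_s'],s['position'],s['eef_rot'],s['force'],s['width'])
for n in ['side','top']:
    im=arm.read_camera(n); cv2.imwrite(f'pics/{n}0.png',im[:,:,::-1]); print(n,arm.camera_params(n))
print(arm.camera_params('wrist'))
E
```

```text
pics
0.0 [ 0.16933891 -0.65271641  0.24840208] [[ 9.67966471e-01  2.51079054e-01 -4.68106506e-04]
 [ 2.51079477e-01 -9.67964105e-01  2.14174535e-03]
 [ 8.46371008e-05 -2.19066962e-03 -9.99997597e-01]] [-0.29003294  0.56728972 -0.73808587] 0.9974210722602525
side {'fx': 394.37943996597267, 'fy': 394.37943996597267, 'cx': 261.74222414433984, 'cy': 188.9612693103437, 'k1': -0.10687068507927695, 'rvec': array([ 2.17532649, -0.10994587,  0.07194269]), 'tvec': array([-0.51651144,  0.11893241,  1.01063851])}
top {'fx': 412.5927454341437, 'fy': 412.5927454341437, 'cx': 262.3784924950823, 'cy': 198.48327880011414, 'k1': 0.050016864926050876, 'rvec': array([ 2.19686444, -2.1895976 ,  0.07453634]), 'tvec': array([0.02674845, 0.51864916, 1.45270285])}
{'fx': 315.8791927788046, 'fy': 315.8791927788046, 'cx': 249.14250508632833, 'cy': 191.4308565728279, 'k1': -0.05044911685739556, 'mount': array([[-2.00733043e-04, -9.47889591e-01, -3.18598938e-01,
         8.34653458e-02],
       [ 9.99999777e-01, -3.93069857e-04,  5.39404895e-04,
        -4.51851447e-05],
       [-6.36527924e-04, -3.18598759e-01,  9.47889459e-01,
        -1.35709844e-01],
       [ 0.00000000e+00,  0.00000000e+00,  0.00000000e+00,
         1.00000000e+00]])}
```

View pics/side0.png

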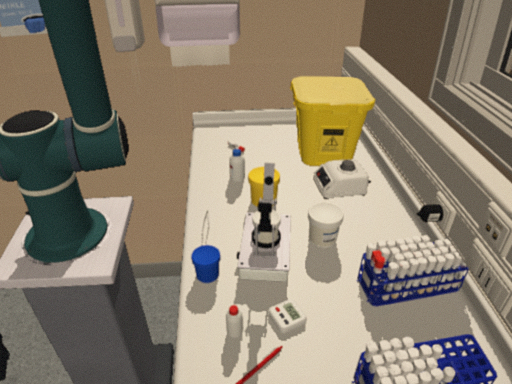

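View pics/top0.png

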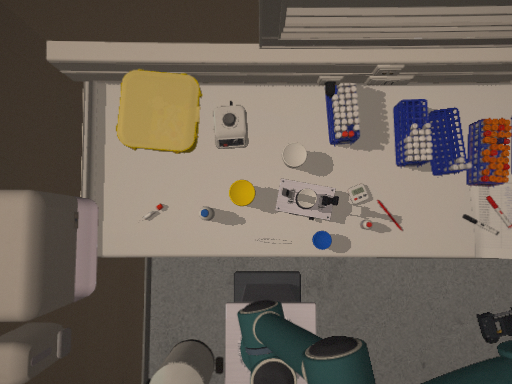

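```bash
cat > h.py <<'E'
import numpy as np, cv2
from cell import arm
def proj(P,n):
    c=arm.camera_params(n); R=cv2.Rodrigues(c['rvec'])[0]
    p=np.atleast_2d(P)@R.T+c['tvec']; s=p[:,:2]/p[:,2:]; r2=(s**2).sum(1,keepdims=True)
    s=s*(1+c['k1']*r2); return s*[c['fx'],c['fy']]+[c['cx'],c['cy']]
def ray(uv,n):
    c=arm.camera_params(n); R=cv2.Rodrigues(c['rvec'])[0]
    d=(np.array(uv,float)-[c['cx'],c['cy']])/[c['fx'],c['fy']]; s=d.copy()
    for _ in range(20): s=d/(1+c['k1']*(s@s))
    return -R.T@c['tvec'], R.T@np.r_[s,1]
def at_z(uv,n,z):
    o,d=ray(uv,n); return o+d*(z-o[2])/d[2]
E
python3 - <<'E'
import cv2
from h import *
t=cv2.imread('pics/top0.png'); cv2.imwrite('pics/top0z.png',cv2.resize(t[165:255,260:380],None,fx=6,fy=6,interpolation=cv2.INTER_CUBIC))
t=cv2.imread('pics/side0.png'); cv2.imwrite('pics/side0z.png',cv2.resize(t[150:290,200:350],None,fx=4.2,fy=4.2,interpolation=cv2.INTER_CUBIC))
print(at_z((307,199),'top',.05))
E
```

```text
[ 0.51519956 -0.12646071  0.05      ]
```

View pics/top0z.png

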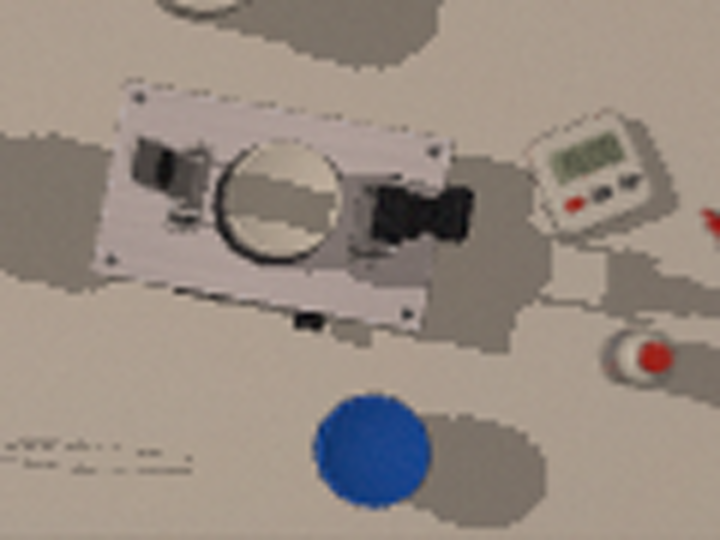

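View pics/side0z.png

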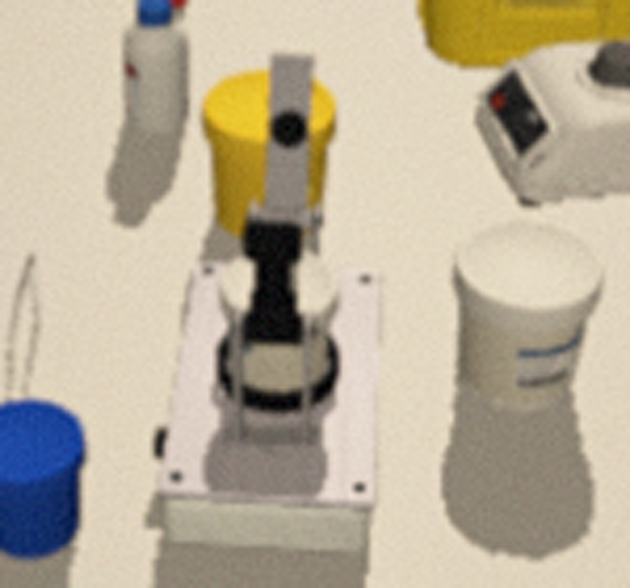

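```bash
cat >> h.py <<'E'
from scipy.optimize import least_squares
def w(P,p):
    c,s=np.cos(p[2]),np.sin(p[2]); P=np.atleast_2d(P)
    return P@np.array([[c,-s,0],[s,c,0],[0,0,1]]).T+[p[0],p[1],0]
def strap(L,a,x=0,t=0): return [x,.052-L*np.cos(a)+t*np.sin(a),.119+L*np.sin(a)+t*np.cos(a)]
def lever(L,a,x=0,t=0): return [x,-.056+L*np.cos(a)-t*np.sin(a),.130+L*np.sin(a)+t*np.cos(a)]
E
python3 - <<'E'
from h import *
T=lambda a:np.array(a)/6+[260,165]-.4
S=lambda a:np.array(a)/4.2+[200,150]-.4
C=np.array([[.057,.097,.05],[.057,-.097,.05],[-.057,-.097,.05],[-.057,.097,.05]])
top=T([(125,85),(452,145),(418,328),(97,270)])
side=S([(380,270),(372,502),(163,494),(195,268)])
Cs=C[[0,1,2,3]]
f=lambda p:np.r_[(proj(w(C,p),'top')-top).ravel(),(proj(w(C[[0,1,2,3]],p),'side')-side).ravel()]
r=least_squares(f,[.515,-.126,-.17]);p=r.x;print(p,r.fun.round(1))
lid=np.array([[0,0,.114]]);print('lid',(proj(w(lid,p),'top')-[260,165])*6)
for nm,fn,L,te,se in [('strap',strap,.094,(133,160),(292,57)),('lever',lever,.088,(472,213),(272,225))]:
    for a in np.arange(1.7,2.4,.1):
        q=w([fn(L,a)],p); print(nm,round(a,2),((proj(q,'top')-[260,165])*6).round(),((proj(q,'side')-[200,150])*4.2).round(),q.round(3))
E
```

```text
[ 0.51567673 -0.11864438 -0.17053189] [-0.4 -0.8  0.  -1.2  0.4  0.6 -1.3  0.6 -0.1  0.7  1.2  1.  -1.3  0.1
 -0.3 -0.9]
lid [[281.10929346 196.12546794]]
strap 1.7 [[180. 162.]] [[287.  68.]] [[ 0.527 -0.055  0.212]]
strap 1.8 [[162. 160.]] [[288.  62.]] [[ 0.528 -0.046  0.211]]
strap 1.9 [[144. 157.]] [[289.  58.]] [[ 0.53  -0.037  0.208]]
strap 2.0 [[127. 155.]] [[290.  55.]] [[ 0.531 -0.029  0.204]]
strap 2.1 [[111. 153.]] [[290.  54.]] [[ 0.533 -0.021  0.2  ]]
strap 2.2 [[ 96. 151.]] [[291.  55.]] [[ 0.534 -0.013  0.195]]
strap 2.3 [[ 82. 149.]] [[291.  57.]] [[ 0.535 -0.006  0.189]]
lever 1.7 [[434. 206.]] [[274. 204.]] [[ 0.504 -0.185  0.217]]
lever 1.8 [[450. 209.]] [[273. 218.]] [[ 0.503 -0.194  0.216]]
lever 1.9 [[466. 212.]] [[271. 233.]] [[ 0.501 -0.202  0.213]]
lever 2.0 [[480. 215.]] [[270. 249.]] [[ 0.5  -0.21  0.21]]
lever 2.1 [[494. 218.]] [[269. 266.]] [[ 0.499 -0.218  0.206]]
lever 2.2 [[506. 221.]] [[268. 285.]] [[ 0.497 -0.225  0.201]]
lever 2.3 [[517. 224.]] [[267. 303.]] [[ 0.496 -0.232  0.196]]
```

```bash
python3 -m handwheel '{"xyz":[[0,0,-1],[0,0,-1],[0,0,-1],[0,0,-1],[0,0,-1],[0,0,0],[0,0,0],[0,0,0]],"spin":[-0.143,-0.143,-0.143,-0.143,-0.143,-0.143,-0.143,-0.143],"jaw":[-1,-1,-1,-1,-1,-1,-1,-1]}' 20
cat >> h.py <<'E'
p0=np.array([ 0.51567673,-0.11864438,-0.17053189])
def rel(p=p0):
    s=arm.state(); P=s['position']-[p[0],p[1],0]; c,q=np.cos(p[2]),np.sin(p[2])
    l=np.array([[c,q,0],[-q,c,0],[0,0,1]])@P
    a=np.arctan2(s['eef_rot'][1,0],s['eef_rot'][0,0])-(p[2]+np.pi/2)
    F=np.array([[c,q,0],[-q,c,0],[0,0,1]])@s['force']
    print('t',round(s['time_s'],2),'shaker xyz mm',(l*1000).round(1),'yaw err',round(a,3),'F',F.round(1),'w',round(s['width'],2),'q',np.round(s['joint_pos'],2))
E
python3 -c "
from h import *
rel()"
```

```text
time_s: 0.9
position: [0.1694, -0.6531, 0.2991]
eef_rot: [[0.166, 0.986, -0.0], [0.986, -0.166, 0.001], [0.001, -0.0, -1.0]]
force: [-0.2, 0.5, -0.7]
width: 0.299
t 0.9 shaker xyz mm [-250.5 -585.5  299.1] yaw err 0.003 F [-0.3  0.5 -0.7] w 0.3 q [-1.35  0.24  1.54 -0.    1.36 -1.19]
```

```bash
python3 -m handwheel '{"xyz":[[4,1.4,0],[4,1.4,0],[4,1.4,0],[4,1.4,0],[4,1.4,0],[4,1.4,0],[4,1.4,0],[4,1.4,0],[4,1.4,0],[4,1.4,0],[4,1.4,0],[4,1.4,0]],"spin":[0,0,0,0,0,0,0,0,0,0,0,0],"jaw":[-1,-1,-1,-1,-1,-1,-1,-1,-1,-1,-1,-1]}' 
python3 -c "
from h import *
rel()"
```

```text
time_s: 2.1
position: [0.4178, -0.2077, 0.2994]
eef_rot: [[0.172, 0.985, -0.0], [0.985, -0.172, 0.0], [0.0, -0.0, -1.0]]
force: [0.8, -0.3, 0.4]
width: 0.003
t 2.1 shaker xyz mm [ -81.3 -104.4  299.4] yaw err -0.003 F [ 0.8 -0.1  0.4] w 0.0 q [-0.51 -0.17  1.96  0.    1.35 -0.34]
```

```bash
python3 -m handwheel '{"xyz":[[4,1.4,0],[4,1.4,0],[4,1.4,0],[4,1.4,0],[4,1.4,0],[3,1.0,0],[0,0,0],[0,0,0]],"spin":[0,0,0,0,0,0,0,0],"jaw":[-1,-1,-1,-1,-1,-1,-1,-1]}' 
python3 - <<'E'
from h import *
rel()
for n in ['wrist','top']:
    cv2.imwrite(f'pics/{n}1.png',arm.read_camera(n)[:,:,::-1])
t=cv2.imread('pics/top1.png'); cv2.imwrite('pics/top1z.png',cv2.resize(t[150:255,220:380],None,fx=5,fy=5))
E
```

```text
time_s: 2.9
position: [0.5357, 0.0038, 0.299]
eef_rot: [[0.17, 0.985, -0.002], [0.985, -0.17, -0.0], [-0.001, -0.002, -1.0]]
force: [-0.1, -0.0, -0.1]
width: 0.005
t 2.9 shaker xyz mm [ -1.1 124.1 299. ] yaw err -0.001 F [-0.1 -0.1 -0.1] w 0.0 q [-0.04 -0.03  1.84 -0.    1.33  0.13]
```

View pics/wrist1.png

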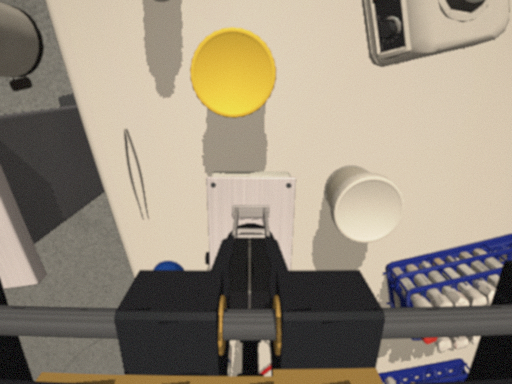

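View pics/top1z.png

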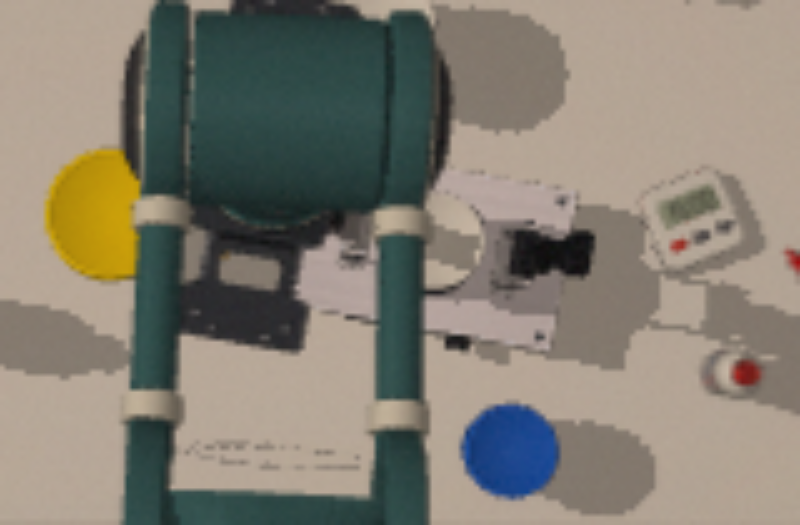

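```bash
python3 -m handwheel '{"xyz":[[0,0,3],[0,0,3],[0,0,3],[0,0,2.3],[0,0,0]],"spin":[0,0,0,0,0],"jaw":[-1,-1,-1,-1,-1]}' >/dev/null
python3 -c "
from h import *
rel()"
python3 -m handwheel '{"xyz":[[-0.8,0.1,0],[-0.8,0,0],[-0.8,0,0],[-0.8,0,0],[-0.8,0,0],[-0.8,0,0],[0,0,0]],"spin":[0,0,0,0,0,0,0],"jaw":[-1,-1,-1,-1,-1,-1,-1]}' >/dev/null
python3 - <<'E'
from h import *
rel()
cv2.imwrite('pics/side2.png',cv2.resize(arm.read_camera('side')[110:290,180:360,::-1],None,fx=3.3,fy=3.3))
E
```

```text
t 3.5 shaker xyz mm [ -3.9 121.8 182.9] yaw err -0.005 F [-1.2  0.   0.1] w 0.01 q [-0.04  0.05  1.97 -0.    1.12  0.13]
t 4.2 shaker xyz mm [  0.2  74.5 186.8] yaw err -0.004 F [-0.1  0.2 -0.8] w 0.01 q [-0.13  0.04  1.98 -0.    1.12  0.04]
```

View pics/side2.png

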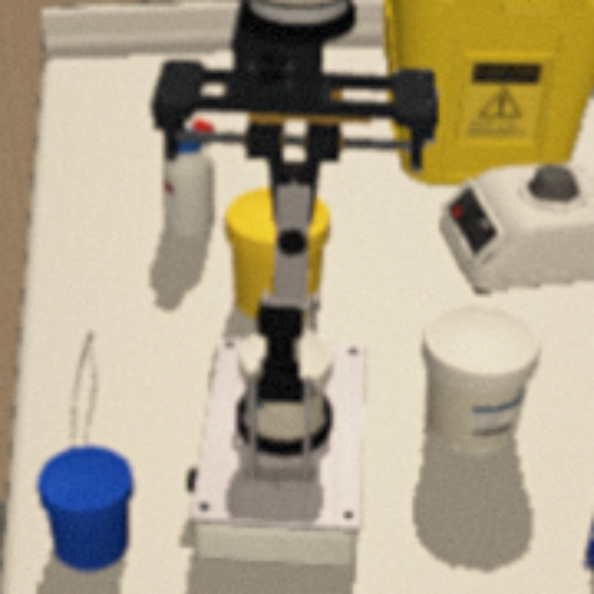

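```bash
python3 -m handwheel '{"xyz":[[-0.7,0,0],[-0.7,0,0],[-0.7,0,0],[-0.7,0,0],[-0.7,0,0],[-0.8,0,0.4],[-0.8,0,0.5],[0,0,0]],"spin":[0,0,0,0,0,0,0,0],"jaw":[-1,-1,-1,-1,-1,-1,-1,-1]}' >/dev/null
python3 -c "
from h import *
rel()"
python3 -m handwheel '{"xyz":[[-0.6,0,0.6],[-0.6,0,0.7],[-0.4,0,0.8],[-0.4,0,0.8],[0,0,0]],"spin":[0,0,0,0,0],"jaw":[-1,-1,-1,-1,-1]}' >/dev/null
python3 - <<'E'
from h import *
rel()
cv2.imwrite('pics/side3.png',cv2.resize(arm.read_camera('side')[110:290,180:360,::-1],None,fx=3.3,fy=3.3))
E
```

```text
t 5.05 shaker xyz mm [ -0.4  23.4 176.8] yaw err -0.004 F [-0.6 -0.6  0.4] w 0.01 q [-0.23  0.05  1.99 -0.    1.1  -0.05]
t 5.55 shaker xyz mm [ -1.    4.3 146.9] yaw err -0.003 F [ 0.2  0.4 -0.2] w 0.01 q [-0.27  0.08  2.02 -0.    1.05 -0.09]
```

View pics/side3.png

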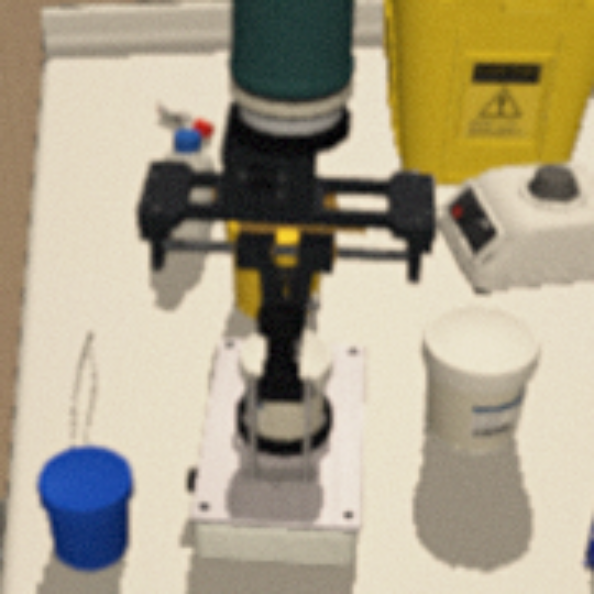

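```bash
python3 -m handwheel '{"xyz":[[-0.1,0,0.5],[0,0,0.5],[0,0,0.3],[0,0,0]],"spin":[0,0,0,0],"jaw":[-1,-1,-1,-1]}' >/dev/null
python3 -c "
from h import *
rel()"
python3 -m handwheel '{"xyz":[[0,0,0.2],[0,0,0]],"spin":[0,0],"jaw":[-1,-1]}' >/dev/null
python3 -c "
from h import *
rel()"
```

```text
t 6.0 shaker xyz mm [ -0.3   3.8 135.1] yaw err -0.002 F [-0.3  0.1 -0.3] w 0.01 q [-0.27  0.09  2.03  0.    1.02 -0.09]
t 6.2 shaker xyz mm [-1.000e-01  3.800e+00  1.335e+02] yaw err -0.002 F [-0.2  0.7 -0.1] w 0.0 q [-0.27  0.09  2.03  0.    1.02 -0.09]
```

```bash
for i in 1 2; do python3 -m handwheel '{"xyz":[[0,0,0.1],[0,0,0]],"spin":[0,0],"jaw":[-1,-1]}' >/dev/null
python3 -c "
from h import *
rel()"; done
```

```text
t 6.4 shaker xyz mm [  0.    3.7 132.7] yaw err -0.002 F [-0.4 -0.   1.3] w 0.0 q [-0.27  0.09  2.03  0.    1.02 -0.09]
t 6.6 shaker xyz mm [  0.2   3.7 132.3] yaw err -0.002 F [-2.   0.2  4.9] w 0.01 q [-0.27  0.09  2.03  0.    1.01 -0.09]
```

```bash
python3 -m handwheel '{"xyz":[[0,0,0.2],[0,0,0]],"spin":[0,0],"jaw":[-1,-1]}' >/dev/null
python3 -c "
from h import *
rel()"; python3 -m handwheel '{"xyz":[[0.3,0,-2],[0.5,0,-3],[0,0,-4],[0,0,-4],[0,0,0]],"spin":[0,0,0,0,0],"jaw":[-1,-1,-1,-1,-1]}' >/dev/null
python3 - <<'E'
from h import *
rel()
cv2.imwrite('pics/wrist4.png',arm.read_camera('wrist')[:,:,::-1])
cv2.imwrite('pics/side4.png',cv2.resize(arm.read_camera('side')[180:290,200:330,::-1],None,fx=4.5,fy=4.5,interpolation=cv2.INTER_CUBIC))
E
```

```text
t 6.8 shaker xyz mm [  0.3   3.7 132. ] yaw err -0.002 F [-6.7  0.  13.8] w 0.01 q [-0.27  0.09  2.03  0.    1.01 -0.09]
t 7.3 shaker xyz mm [  3.8  11.4 266.6] yaw err -0.002 F [ 0.7 -1.3 -0.2] w 0.0 q [-0.25 -0.03  1.89  0.    1.26 -0.08]
```

View pics/side4.png

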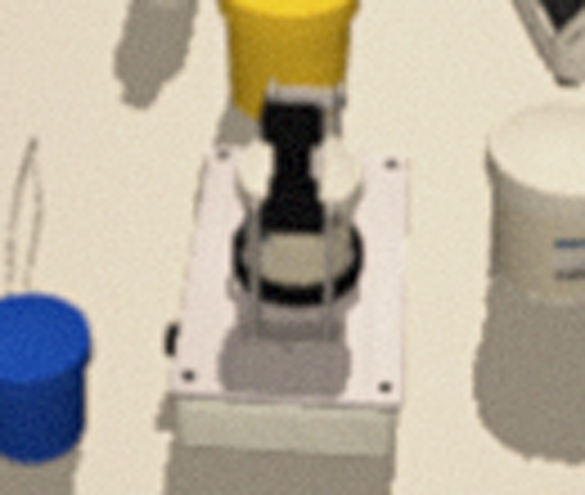

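View pics/wrist4.png

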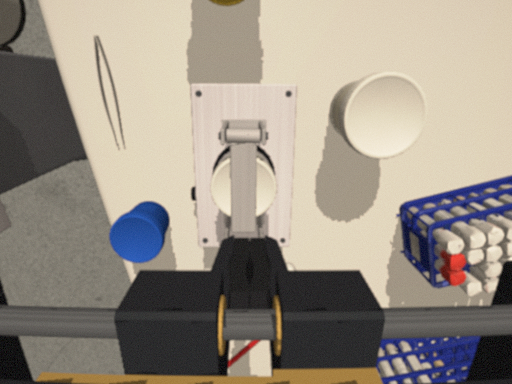

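```bash
python3 -m handwheel '{"xyz":[[-3,-0.2,0],[-3.5,0,0],[-3.5,0,0],[-3.2,0,0],[0,0,0],[0,0,2.5],[0,0,2.5],[0,0,2.5],[0,0,0]],"spin":[0,0,0,0,0,0,0,0,0],"jaw":[-1,-1,-1,-1,-1,-1,-1,-1,-1]}' >/dev/null
python3 - <<'E'
from h import *
rel()
cv2.imwrite('pics/side5.png',cv2.resize(arm.read_camera('side')[110:290,180:360,::-1],None,fx=3.3,fy=3.3))
E
```

```text
t 8.3 shaker xyz mm [  -6.4 -118.4  178.8] yaw err -0.002 F [-0.5  1.  -0.5] w 0.01 q [-0.49  0.08  1.96  0.    1.12 -0.32]
```

View pics/side5.png

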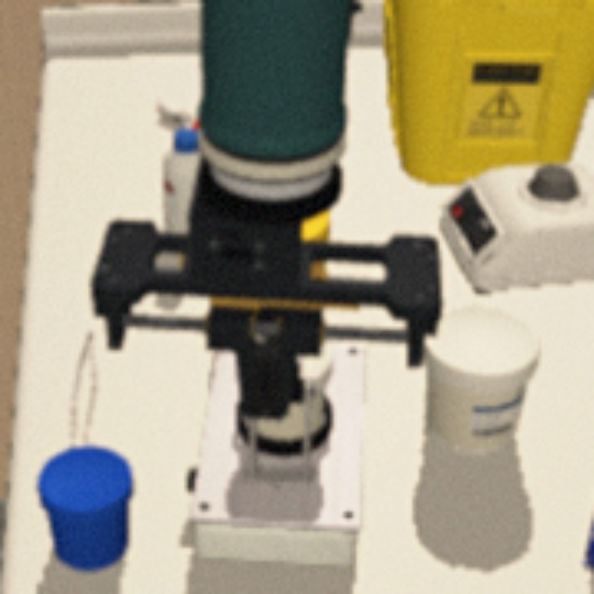

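```bash
python3 -m handwheel '{"xyz":[[0,0,0],[0.8,0.1,0],[0.8,0,0],[0.8,0,0],[0.8,0,0],[0.8,0,0],[0,0,0]],"spin":[0,0,0,0,0,0,0],"jaw":[-1,-1,-1,-1,-1,-1,-1]}' >/dev/null
python3 - <<'E'
from h import *
rel()
E
```

```text
t 9.05 shaker xyz mm [ -1.  -79.2 185. ] yaw err -0.001 F [-0.7 -0.1  0.3] w 0.0 q [-0.42  0.06  1.97  0.    1.12 -0.25]
```

```bash
python3 -m handwheel '{"xyz":[[0.7,0,0],[0.7,0,0],[0.7,0,0],[0.7,0,0],[0,0,0]],"spin":[0,0,0,0,0],"jaw":[-1,-1,-1,-1,-1]}' >/dev/null
python3 - <<'E'
from h import *
rel()
cv2.imwrite('pics/side6.png',cv2.resize(arm.read_camera('side')[110:290,180:360,::-1],None,fx=3.3,fy=3.3))
cv2.imwrite('pics/wrist6.png',arm.read_camera('wrist')[:,:,::-1])
E
```

```text
t 9.55 shaker xyz mm [ -1.6 -51.4 184.2] yaw err -0.002 F [-0.3 -1.8 -0.7] w 0.01 q [-0.37  0.05  1.98  0.    1.12 -0.2 ]
```

View pics/side6.png

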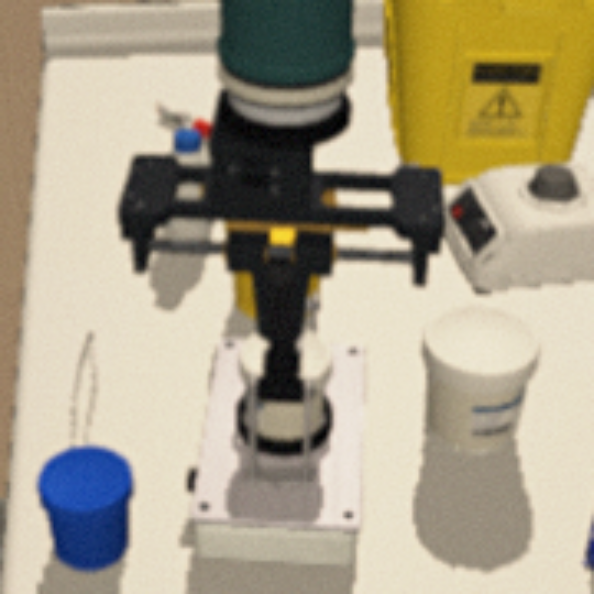

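View pics/wrist6.png

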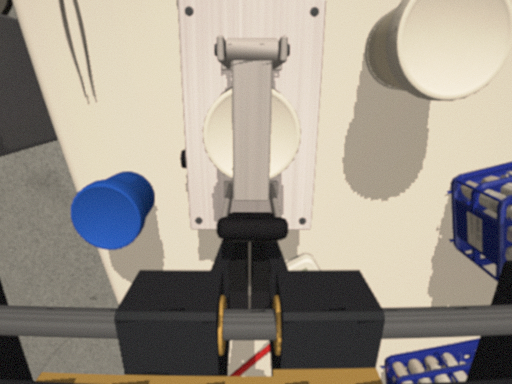

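```bash
python3 -m handwheel '{"xyz":[[0.7,0,0.2],[0.7,0,0.3],[0.6,0,0.4],[0.5,0,0.5],[0.4,0,0.6],[0.3,0,0.6],[0,0,0]],"spin":[0,0,0,0,0,0,0],"jaw":[-1,-1,-1,-1,-1,-1,-1]}' >/dev/null
python3 -c "
from h import *
rel()"
python3 -m handwheel '{"xyz":[[0.2,0,0.5],[0,0,0.4],[0,0,0]],"spin":[0,0,0],"jaw":[-1,-1,-1]}' >/dev/null
python3 -c "
from h import *
rel()"
```

```text
t 10.35 shaker xyz mm [ -1.2 -19.3 157.8] yaw err -0.002 F [-0.  -0.4  0.1] w 0.01 q [-0.31  0.07  2.01  0.    1.07 -0.14]
t 10.65 shaker xyz mm [ -1.  -17.8 149.3] yaw err -0.003 F [0.1 0.1 0.1] w 0.0 q [-0.31  0.08  2.02  0.    1.05 -0.13]
```

```bash
for i in 1 2 3; do python3 -m handwheel '{"xyz":[[0,0,0.2],[0,0,0]],"spin":[0,0],"jaw":[-1,-1]}' >/dev/null
python3 -c "
from h import *
rel()"; done
```

```text
t 10.85 shaker xyz mm [ -0.9 -18.1 147.6] yaw err -0.003 F [-0.2  0.7  0.3] w 0.0 q [-0.31  0.08  2.02  0.    1.04 -0.13]
t 11.05 shaker xyz mm [ -0.9 -18.2 145.8] yaw err -0.003 F [-0.6  2.6  1. ] w 0.01 q [-0.31  0.08  2.02  0.    1.04 -0.13]
t 11.25 shaker xyz mm [ -0.7 -18.2 145.5] yaw err -0.003 F [-4.5  2.4 12.8] w 0.0 q [-0.31  0.08  2.02  0.    1.04 -0.13]
```

```bash
python3 -m handwheel '{"xyz":[[0,0,0.2],[0,0,0]],"spin":[0,0],"jaw":[-1,-1]}' >/dev/null
python3 -c "
from h import *
rel()"
python3 -m handwheel '{"xyz":[[0,0,-1],[0,0,-3],[0,0,-4],[0,0,-4],[4,0,0],[4,0,0],[4,0,0],[0,0,0],[0,0,0]],"spin":[0,0,0,0,0,0,0,0,0],"jaw":[-1,-1,-1,-1,-1,-1,-1,-1,-1]}' >/dev/null
python3 - <<'E'
from h import *
rel()
cv2.imwrite('pics/side7.png',cv2.resize(arm.read_camera('side')[150:290,190:350,::-1],None,fx=4.2,fy=4.2,interpolation=cv2.INTER_CUBIC))
cv2.imwrite('pics/top7.png',cv2.resize(arm.read_camera('top')[150:270,130:390,::-1],None,fx=3,fy=3))
for a in (0,.1,.2):
    print(a,((proj(w([lever(.088,a,0,.0045),lever(.088,a,0,-.0045)],p0),'side')-[190,150])*4.2).round())
print(((proj(w([[0,0,.114]],p0),'side')-[190,150])*4.2).round())
E
```

```text
t 11.45 shaker xyz mm [ -0.6 -18.2 145.3] yaw err -0.003 F [-8.4  2.7 22.9] w 0.01 q [-0.31  0.08  2.02  0.    1.04 -0.13]
t 12.35 shaker xyz mm [ -1.1 101.9 261.1] yaw err -0.0 F [-0.2  0.6  0.2] w 0.0 q [-0.08 -0.01  1.89 -0.    1.26  0.09]
0 [[324. 219.]
 [323. 233.]]
0.1 [[324. 208.]
 [324. 220.]]
0.2 [[324. 197.]
 [324. 208.]]
[[320. 285.]]
```

View pics/side7.png

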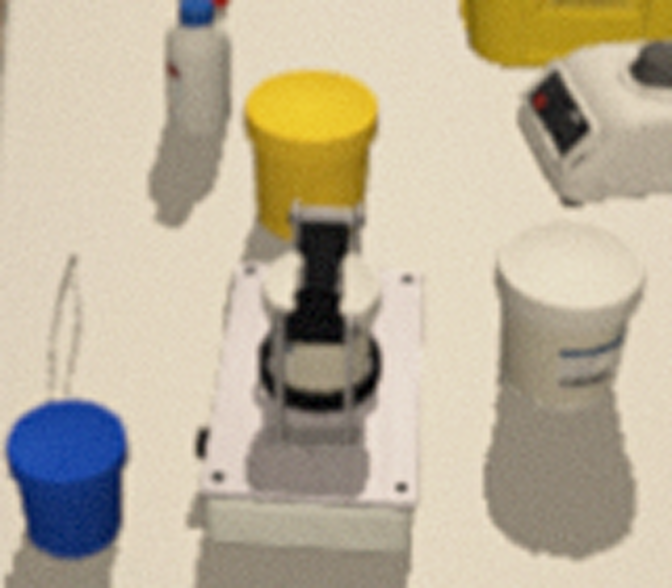

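View pics/top7.png

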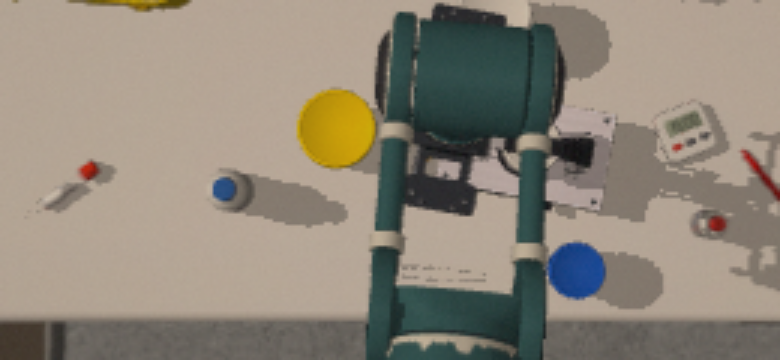

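```bash
python3 -m handwheel '{"xyz":[[4,0,0],[4,0,0],[4,0,0],[4,0,0],[0,0,0]],"spin":[0,0,0,0,0],"jaw":[-1,-1,-1,-1,-1]}' >/dev/null
python3 - <<'E'
from h import *
rel()
cv2.imwrite('pics/top8.png',cv2.resize(arm.read_camera('top')[165:255,260:380,::-1],None,fx=6,fy=6,interpolation=cv2.INTER_CUBIC))
for a in (0,.1,.2):
    print(a,((proj(w([lever(.088,a,0,.0045)],p0),'top')-[260,165])*6).round())
E
```

```text
t 12.95 shaker xyz mm [-1.000e-01  2.641e+02  2.614e+02] yaw err -0.0 F [-0.7 -0.1  0.4] w 0.0 q [0.2  0.07 1.8  0.   1.26 0.37]
0 [[228. 184.]]
0.1 [[231. 183.]]
0.2 [[235. 182.]]
```

View pics/top8.png

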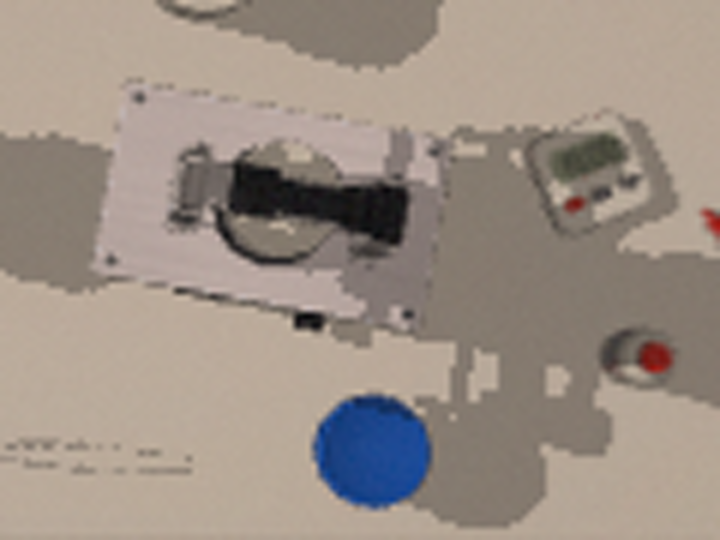

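```bash
python3 -c "
from h import *
rel(); print(arm.job_done())"
```

```text
t 13.0 shaker xyz mm [-1.000e-01  2.621e+02  2.613e+02] yaw err -0.001 F [ 0.1 -1.  -0.8] w 0.0 q [ 0.2   0.07  1.8  -0.    1.27  0.37]
the job is handed in; nothing more can be done
None
```

The cup is clamped. With the gripper shut, I pushed the strap over first and pressed it flat. I then pushed the lever over and pressed it fully down, backed away and handed the job in at 13.0 s.

- **Strap:** it stopped with the fingertip at about 121 mm, the expected height for flat, under about 14 N. The wrist picture taken afterwards showed it lying across the lid, before I touched the lever.
- **Lever:** it stopped with the fingertip at about 134.4 mm (134.5 mm expected), under about 23 N. In the last top picture its end is at the pixel expected for angle 0, and the side picture agrees.
- **Cup and other objects:** in the last pictures the cup is in its ring, and the bottles, tube and forceps look unmoved. I judged these by eye and did not measure them.
- **Disagreement:** my first look after pressing the lever was unclear. The arm hid part of it in the top view, and in the side view up and down look alike. Moving the arm aside for the clear top picture settled it, and no other check failed.

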